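# Fit the last tapered leg of a footstool and tap it home

## Robot

A 7-joint arm with a two-finger parallel gripper is mounted at the origin on the work surface. World frame = base frame: x ahead of the robot, y to its left, z up, the work surface at z = 0. Lengths are in m, angles in rad, forces in N, time in s.
With the tool pointing down it reaches from about 0.4 to 0.85 m from the base axis. Payload 10.4 kg.
Tool frame: the origin (TCP) lies between the finger pads; the fingertips stand 25 mm ahead of it and the grasp point (between the pads) lies 6 mm ahead of it (r.finger_overhang is the distance from the TCP to the fingertips, in m); z points along the fingers, y is the line along which they close (so a half turn about z gives the same grasp; the last joint's range is limited). The gripper opens to 85 mm and grips with 20 to 120 N. Pads are 22 mm wide; open, the fingers measure 114 mm over their backs; the gripper's body (76 mm by 85 mm) begins 54 mm behind the grasp point. The pads swing forward as they close: fully open they stand 13 mm farther back than shut.
Start: joints at [-1.201, 0.332, -0.065, 1.46, 0.022, 1.35, -0.088], TCP at [0.239, 0.577, 0.256] pointing down, gripper open.
Joint ranges: [-2.6, 2.6], [-0.5, 2.12], [-1.47, 1.34], [0.16, 2.42], [-1.27, 4.41], [0.06, 2.06], [-2.6, 2.6]. Speed limits (rad/s): [2.22, 2.22, 2.79, 2.79, 3.14, 3.14, 3.14].

## Interface

Orientations are given as a unit quaternion [w, x, y, z].
In Python, from bench import r gives the robot as it stands. The module is installed in compiled form; this text tells all that it offers.
- The arm moves only by the shell command python3 -m creep 'ROWS'. ROWS is JSON, a list of rows, each a list of 3 entries, a list of its own where there are three numbers: the opening, from -1 (shut) to 1 (fully open), then the shift along the tool's x, y, z as a fraction of full scale, then the turn, a rotation vector about the tool's x, y, z as a fraction of full scale. A call has 1 to 10 rows; each row is the pose to reach, as a shift and turn from the pose commanded when the call began, along the tool's axes at that moment; what a row does not reach only later rows make up. Full scale, the value 1, is 200 mm for a shift and 120 degrees for a turn. A row lasts 1/8 s, in which the tool goes at most 62.5 mm and 10.7 degrees, less where a joint would pass 70% of its speed; a pose out of reach is approached as far as the arm can. A call with a number of a shift or a turn outside -1 to 1 is refused whole. A call with a gripper value outside its range is refused whole. The fingers move at their own pace and stop on an object; the grip force is fixed at half the most. Time passes only in rows, so rows that repeat a pose let the fingers close. It gives the time, the measured TCP pose, the force, the opening and the grip force at its end, in the units of the state.
- r.state(): the state, without advancing time (a new reading comes with each control period).
- r.snapshot(name): name is "scene" or "top" or "wrist"; returns a dict with "pixels" (480x640x3 uint8, red, green, blue), "camera_matrix" (3x3 intrinsics, pixels), "origin" and "orientation" of the camera in the world; the wrist camera has in their place "hand_eye" (4x4, takes a point from camera to tool coordinates, whose origin is the TCP and whose axes are the flange's). Camera axes: x right, y up, looking along -z (the intrinsics and any distortion apply to the point x, -y, -z); pixel columns grow to the right and rows downward; lengths in m; the calibration is good to about 2 mm. A picture is of the moment at which its call begins: read the wrist's pose just before it. There is no depth.
- r.hand_in(): hands the job in; it is judged then, once.
Trained networks look in the newest picture that a camera, given by its name, has taken for a name from the list of things; names that differ only in an ending like _2 or _b are one class to them, and where a whole thing is asked for, a point or a joint stands for the part that bears it (a point fixed in the world has none). Each returns a list of dicts, best first, with "p" (0 to 1); they miss things now and then, are a little off and sometimes report something else, mostly with a low value. They report only what shows in the picture. A call takes as long as a camera call. They do not tell look-alikes from the thing itself.
- r.look_for(target, camera): "position" ([x, y, z] in m, in world coordinates, good to about 4 mm: the middle of the surface that is visible of it).
- r.tip_of(target, camera): "position" ([x, y, z] in m, in world coordinates, good to about 4 mm: a listed point, or the origin of a listed thing).
The state is a dict: "clock": time; "qpos": joint angles; "qd": joint speeds; "tau": joint torques, N m; "ee_pos": TCP position; "tool_rot": TCP orientation; "wrist_force": force on the tool from outside, world axes, zero at the start; "ft_torque": the same for the moment, N m; "finger_gap": finger opening in m; "grip_force": force on a finger pad.
Only numpy, scipy, OpenCV 4.12 (cv2) and the standard library are available. Lean on these libraries where they do the work, as an engineer would, in place of code of your own. Each camera call takes 0.05 s, during which the arm holds its last target. There are 200 camera calls.

## Task

Finish the upside-down footstool: move the sanding block off the seat onto the bench, take the turned leg that matches the three fitted ones out of the rack, stand it loosely, tapered end down, in the open socket and let go. Then drive it fully home, shoulder down on the seat, with at least two separate taps of the mallet's flat head on the leg's end, lifting the mallet off in between; do not press the leg home with the gripper itself. Finally stand the mallet back on the bench, head down, and leave everything else where it is.

Things in the scene. Friction and masses are not known exactly. Their poses are not given: they have to be found in the camera images.
- seat: The footstool seat lying underside up, turned any way, not moving: slab 280 (x) x 210 (y) mm on a mat of its size, upper face 43 mm over the bench. Origin on the bench under its centre. Three turned legs (up to 34 mm thick, tops 120 mm over the slab) stand home at (-95, +65), (+95, -65) and (+95, +65) mm; the open socket is at (-95, -65).
- socket (a point): Centre of the open socket's mouth, level with the upper face of the seat (43 mm over the bench). The socket is a tapered hole, 23 mm across at the mouth and 16 mm at 36 mm depth, straight down; at the start the sanding block lies over it. Its axes are the seat's, z up.
- sanding_block: A cork sanding block, 100 x 58 x 30 mm (x, y, z), about 0.1 kg, lying flat on the seat over the open socket. Origin under its centre.
- block_center (a point): The middle of the sanding block (15 mm over its underside).
- rack: A fixed plywood leg rack, 205 (x) x 64 (y) x 40 mm high, with three holes 66 mm apart along its x axis, each holding one turned part, tenon down; which part stands in which hole varies. Rack and mallet may be on either side of the seat. Origin under its centre.
- leg: The right leg, turned like the three in the seat; stands loosely in a rack hole. Origin at the tip of its tapered tenon (down), z to the foot. Tenon 36 mm long, 16 mm diameter at the tip, 23.4 at the shoulder; shoulder 34 mm, at z = 36 (40 mm over the bench); bead to z = 51; then 32 mm diameter at z = 60 narrowing to 26 at z = 153; flat foot at z = 156. About 0.1 kg.
- leg_shoulder (a point): Centre of the leg's shoulder, 36 mm above the tenon's tip. Set down in the socket, the leg stops by itself with this about 12 mm above the seat; from there the taper wedges tighter the further it goes and stays where it has been driven to: 3 N sinks it some 3 mm, 11 to 20 N bring it down onto the seat (level with the socket's mouth: home).
- leg_foot (a point): Centre of the leg's flat foot end (its upper end as it stands), 156 mm above the tenon's tip.
- mallet: A short turned palm mallet of dark wood standing head down on the bench, handle up: head 68 mm diameter and 69 mm high with a flat striking face underneath, handle 25 to 28 mm diameter from z = 76 mm to its top at z = 147 mm, thickest at 118 to 138 mm; about 0.4 kg. Origin at the centre of the striking face, z up along the handle.
- tape_measure: A yellow tape measure standing on the seat between the legs, 66 x 36 x 60 mm high (x, y, z); origin under its centre. Bystander: leave it where it is.
- dowel_leg: A plain straight dowel leg, 30 mm diameter, standing in the rack, its top 136 mm over the rack; not the right leg. Origin at its lower tip (4 mm over the bench), z up. Bystander.
- bun_foot: A squat ball-shaped turned foot, 47 mm at its widest, standing in the rack, its top 54 mm over the rack; not the right leg. Origin at its lower tip (4 mm over the bench), z up. Bystander.
- glue_bottle: A white glue bottle, 62 mm diameter, 185 mm tall; origin under its centre. Bystander.
- wax_tin: A flat metal wax tin, 72 mm diameter, 40 mm tall; origin under its centre. Bystander.
- block_plane: A small metal block plane, 160 x 50 x 65 mm (x, y, z); origin under its centre. Bystander.
- try_square: A try square lying flat: wooden stock 110 mm along its y axis at the origin, steel blade reaching 158 mm along its +x, 18 mm high. Bystander.
- chisel: A chisel lying flat, 220 mm along its x axis, 26 mm high; origin under its middle. Bystander.
There are look-alikes about, which are no part of the job. There is more than one size of the sanding_block; the job needs the largest.

How it is judged:
On the way, in this order (a step that is already met when the one before it is completed fails the run):
1. the sanding block is off the seat (height (world z) of block_center below 0.0535 m and linear speed of sanding_block below 0.05 m/s), for 0.2 s.
2. the leg stands loosely in the socket, let go, its shoulder still clearly above the seat (angle between leg's own z axis and vertical below 0.05 rad and horizontal distance between leg_shoulder and socket below 0.004 m and z of leg_shoulder in the frame of socket between 0.004 and 0.017 m and contact force between each of the arm, the fingers and leg below 0.1 N), for 0.2 s.
3. a tap of the mallet on the leg's foot end (angle between leg's own z axis and vertical below 0.05 rad and horizontal distance between leg_shoulder and socket below 0.004 m and contact force between mallet and leg above 1.5 N and z of leg_shoulder in the frame of socket above 0.002 m).
4. the mallet lifted off the leg again, the leg not yet home (angle between leg's own z axis and vertical below 0.05 rad and horizontal distance between leg_shoulder and socket below 0.004 m and z of mallet in the frame of leg_foot above 0.006 m and z of leg_shoulder in the frame of socket above 0.002 m).
5. the leg driven home by another tap of the mallet (angle between leg's own z axis and vertical below 0.05 rad and horizontal distance between leg_shoulder and socket below 0.004 m and z of leg_shoulder in the frame of socket below 0.002 m).
At the end, for the whole second after the job is handed in: The leg stands upright (0.05 rad) in the socket (4 mm off-centre at most), shoulder less than 2 mm above the seat; the mallet stands head down on the bench (0.1 rad); the sanding block is off the seat (its middle under 53.5 mm over the bench); all at rest (all of step 5 and linear speed of each of leg, mallet, sanding_block below 0.01 m/s and angle between mallet's own z axis and vertical below 0.1 rad and height (world z) of mallet below 0.006 m and height (world z) of block_center below 0.0535 m); the robot touches nothing.
It fails at once if a bystander moved more than 30 mm (distance of any of tape_measure, dowel_leg, bun_foot, glue_bottle, wax_tin, block_plane, try_square, chisel from where it was at the start of the episode above 0.03 m).
It fails at once if the gripper or arm touches the leg while it is within 3 mm of home (driven or pulled by hand instead of by the mallet) (z of leg_shoulder in the frame of socket below 0.003 m and horizontal distance between leg_shoulder and socket below 0.012 m and contact force between any of the fingers, the arm and leg above 0.5 N).
It also fails if it takes over 72 s, if anything falls off the work surface, if the arm or the gripper's body presses on something with over 40 N, if the wrist force passes 120 N, or if a joint passes its speed limit or range.

## Working session

There is one attempt and no reset: what is moved stays moved. The work goes in short steps, Python scripts to look and compute and a shell command to move; the robot and the scene stay as the last step left them, time stands still between calls to the robot, and variables do not carry over. Pictures are saved under pics/ and viewed, at most 10 in all, crops included, and the job is handed in when it is done.

```bash
mkdir -p pics; cat > h.py <<'E'
from bench import r
import numpy as np, cv2
from scipy.spatial.transform import Rotation as R
def rot(q): return R.from_quat([q[1],q[2],q[3],q[0]])
def snap(c,name=None):
    s=r.state(); d=r.snapshot(c)
    if name: cv2.imwrite('pics/'+name,d['pixels'][:,:,::-1])
    if 'hand_eye' in d:
        H=np.array(d['hand_eye']);Q=rot(s['tool_rot']);d['R']=Q.as_matrix()@H[:3,:3];d['o']=Q.apply(H[:3,3])+s['ee_pos']
    else: d['R']=rot(d['orientation']).as_matrix();d['o']=np.array(d['origin'])
    return d
def px2w(d,u,v,z):
    K=np.array(d['camera_matrix']);a=np.linalg.inv(K)@[u,v,1];w=d['R']@[a[0],-a[1],-a[2]]
    return d['o']+w*(z-d['o'][2])/w[2]
def w2px(d,p):
    c=d['R'].T@(np.array(p)-d['o']);k=np.array(d['camera_matrix'])@[c[0],-c[1],-c[2]];return k[:2]/k[2]
def rel(p,turn=0):
    """shift in tool units from the present pose to world TCP p; turn"""
    s=r.state();return np.round(rot(s['tool_rot']).inv().apply(np.array(p)-s['ee_pos'])/.2,3)
E
python3 - <<'E'
from h import *
d=snap('top','top.png');e=snap('scene','scene.png')
print({k:v for k,v in d.items() if k!='pixels' and k!='R'},r.state()['tool_rot'],r.finger_overhang)
for t in 'seat socket sanding_block rack leg leg_foot mallet tape_measure dowel_leg bun_foot glue_bottle wax_tin block_plane try_square chisel'.split():
    for c,D in(('top',d),('scene',e)):
        print(t,c,[(np.round(x['position'],3).tolist(),round(x['p'],2),w2px(D,x['position']).astype(int).tolist()) for x in r.tip_of(t,c)[:3]])
E
```

```text
{'camera_matrix': array([[542.33310263,   0.        , 311.18938113],
       [  0.        , 542.33310263, 241.60609869],
       [  0.        ,   0.        ,   1.        ]]), 'origin': array([ 0.42225595, -0.05258487,  1.56884071]), 'orientation': array([-0.6983327 , -0.02863986,  0.02203846,  0.71486048]), 'o': array([ 0.42225595, -0.05258487,  1.56884071])} [-1.12852439e-04  1.95125130e-01  9.80778145e-01 -6.33845649e-04] 0.025
seat top [([0.552, -0.041, 0.002], 0.89, [311, 235])]
seat scene [([0.548, -0.041, 0.0], 0.82, [316, 271])]
socket top [([0.524, -0.155, 0.048], 0.67, [352, 243])]
socket scene [([0.526, -0.158, 0.044], 0.89, [282, 246]), ([0.516, -0.333, 0.002], 0.4, [232, 241])]
sanding_block top [([0.635, -0.472, -0.002], 0.97, [458, 203]), ([0.281, -0.315, 0.001], 0.84, [409, 328]), ([0.57, -0.333, 0.036], 0.39, [414, 225])]
sanding_block scene [([0.637, -0.465, -0.002], 0.86, [176, 257]), ([0.283, -0.316, -0.002], 0.61, [264, 198]), ([0.522, -0.156, 0.042], 0.59, [283, 246])]
rack top [([0.509, -0.334, 0.004], 0.95, [413, 248])]
rack scene [([0.512, -0.336, 0.001], 0.58, 
[... 1031 characters left out ...]
 [488, 325])]
wax_tin top [([0.571, -0.332, 0.038], 0.62, [414, 225]), ([0.725, -0.342, -0.001], 0.58, [413, 174]), ([0.463, -0.608, 0.004], 0.58, [509, 261])]
wax_tin scene [([0.728, -0.344, 0.001], 0.86, [199, 287])]
block_plane top [([0.782, 0.032, -0.0], 0.6, [284, 158])]
block_plane scene [([0.787, 0.027, -0.002], 0.64, [311, 337]), ([0.547, -0.044, 0.001], 0.32, [315, 270])]
try_square top [([0.466, -0.606, 0.001], 0.57, [508, 260]), ([0.399, 0.527, 0.002], 0.41, [116, 293])]
try_square scene [([0.462, -0.611, -0.004], 0.63, [162, 212])]
chisel top [([0.58, 0.482, -0.0], 0.94, [131, 230])]
chisel scene [([0.583, 0.48, 0.001], 0.59, [488, 325]), ([0.511, -0.336, 0.0], 0.41, [231, 240])]
```

View pics/top.png

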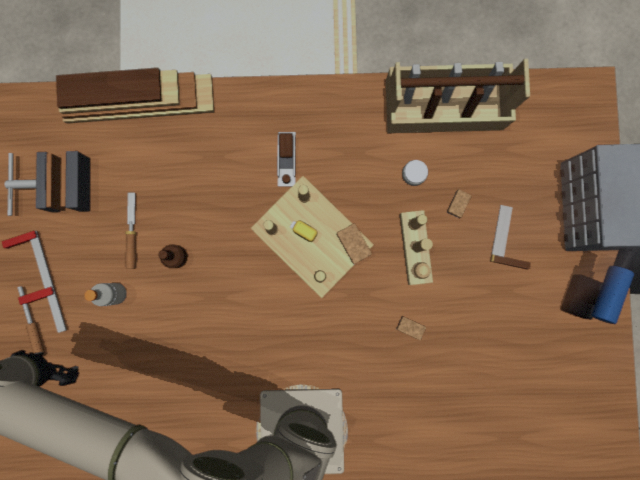

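View pics/scene.png

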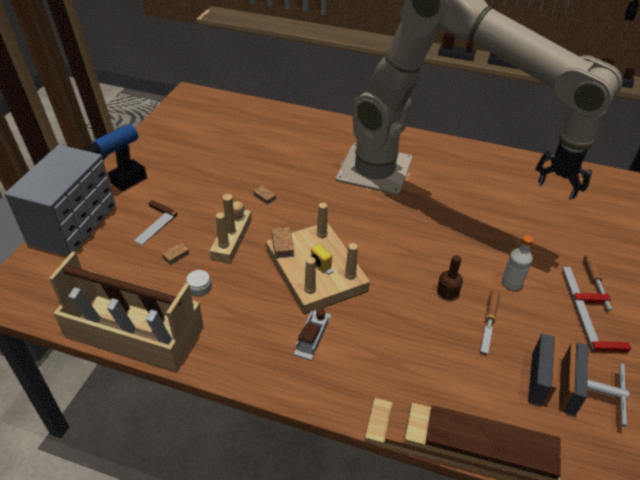

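Top view: the largest cork block lies on the seat at (354,243). Smaller look-alikes are on the bench at (459,204) and (411,328). The rack has tops at (420,218), (425,243) and the bun at (421,269). The mallet is at (172,256) and the tape at (305,231). I'll make one enlarged crop to confirm the leg and the block.

```bash
python3 - <<'E'
from h import *
a=cv2.imread('pics/scene.png');b=cv2.imread('pics/top.png')
A=cv2.resize(a[175:315,200:380],None,fx=4.2,fy=4.2,interpolation=3)[:, :756][:588]
B=cv2.resize(b[170:310,245:445],None,fx=4,fy=4,interpolation=3)
cv2.imwrite('pics/c1.png',A);cv2.imwrite('pics/c2.png',B)
E
```

```text
(no output)
```

View pics/c1.png

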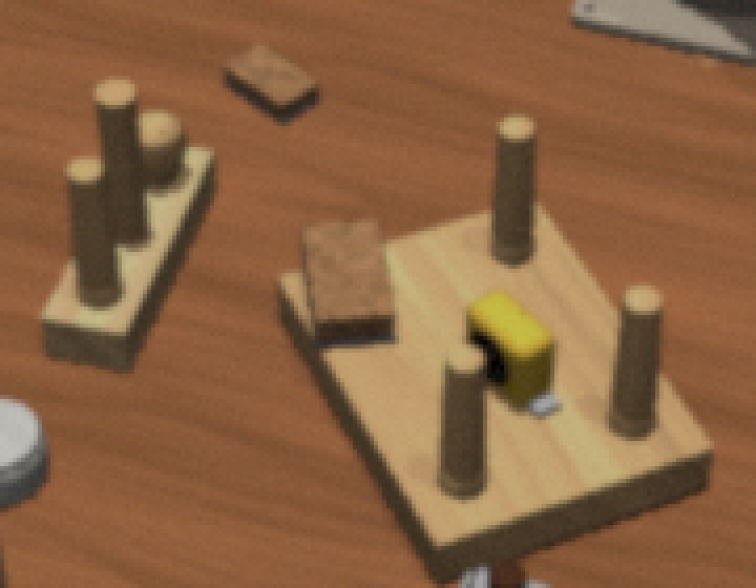

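View pics/c2.png

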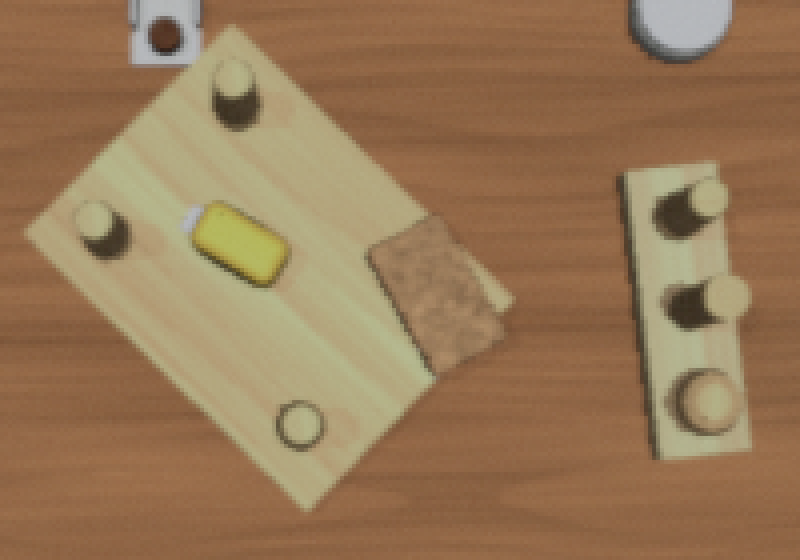

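Crops: the rack's far part (scene crop (90,230)) tapers upward with a shoulder bead like the three fitted legs, so it is the leg. The taller straight one at (120,150) is the dowel and the ball at (160,150) is the bun foot. The large cork block on the seat is at top crop (437,295).

```bash
python3 - <<'E'
from h import *
d=snap('top');e=snap('scene')
C=lambda u,v,z:px2w(d,245+u/4-.4,170+v/4-.4,z)[:2]
S=lambda u,v,z:px2w(e,200+u/4.2-.4,175+v/4.2-.4,z)[:2]
T=np.array([C(235,78,.163),C(97,220,.163),C(300,423,.163)])
T2=np.array([S(463,357,.163),S(641,299,.163),S(515,128,.163)])
print(T.round(4),T2.round(4))
# local: assign by distances
import itertools
L=np.array([[-95,65],[95,-65],[95,65]])/1000
for TT in(T,T2):
  best=None
  for p in itertools.permutations(range(3)):
    l=L[list(p)];A=l-l.mean(0);B=TT-TT.mean(0)
    th=np.arctan2((A[:,0]*B[:,1]-A[:,1]*B[:,0]).sum(),(A*B).sum())
    Rm=np.array([[np.cos(th),-np.sin(th)],[np.sin(th),np.cos(th)]]);t=TT.mean(0)-Rm@l.mean(0)
    er=np.linalg.norm(l@Rm.T+t-TT,axis=1).max()
    if best is None or er<best[0]:best=(er,p,np.degrees(th),t,Rm@[-.095,-.065]+t)
  print(best)
b=np.array([C(365,257,.073),C(433,215,.073),C(505,322,.073),C(440,376,.073)])
print('block',b.round(3),b.mean(0),np.linalg.norm(b-np.roll(b,1,0),axis=1),np.degrees(np.arctan2(*(b[2]-b[1])[::-1])))
print('block scene',np.mean([S(303,228,.073),S(378,222,.073),S(394,316,.073),S(315,322,.073)],0))
print('leg foot',C(709,198,.16),S(85,171,.16)); print('dowel',C(726,297,.176),S(116,91,.176))
rk=np.array([C(622,172,.04),C(717,162,.04),C(750,448,.04),C(659,457,.04)]);print('rack',rk.mean(0),np.degrees(np.arctan2(*(rk[0]-rk[3])[::-1])))
print('tape',C(240,243,.103))
print('mallet',px2w(e,456,261,.147))
m=[[(x['position'],x['p']) for x in r.look_for('mallet',c)] for c in('top','scene')];print(m)
E
```

```text
[[ 0.6616 -0.0233]
 [ 0.5704  0.0687]
 [ 0.4353 -0.0604]] [[ 0.6579 -0.026 ]
 [ 0.5678  0.0678]
 [ 0.4317 -0.0645]]
(np.float64(0.0017626392440980134), (1, 2, 0), np.float64(43.86111388941991), array([ 0.54796599, -0.04253653]), array([ 0.52450826, -0.15522963]))
(np.float64(0.0004181469343367087), (1, 2, 0), np.float64(44.061893639229915), array([ 0.54479702, -0.04513464]), array([ 0.52173435, -0.15790925]))
block [[ 0.55  -0.109]
 [ 0.578 -0.156]
 [ 0.502 -0.204]
 [ 0.466 -0.158]] [ 0.52404346 -0.15671516] [0.09702016 0.05544347 0.08906643 0.05841149] -147.7708299330087
block scene [ 0.52229654 -0.15921428]
leg foot [ 0.57552627 -0.33035697] [ 0.57347536 -0.33340423]
dowel [ 0.50963406 -0.33569129] [ 0.5042313 -0.3399787]
rack [ 0.51029985 -0.33553009] 5.357605582235961
tape [ 0.55871969 -0.02292896]
mallet [0.51274108 0.3512735  0.147     ]
[[([0.5001, 0.3394, 0.0754], 0.71)], [([0.5162, 0.3561, 0.071], 0.69)]]
```

```bash
cat > go.py <<'E'
import sys
from h import *
x,y,z,yaw=map(float,sys.argv[1:5]) # yaw of tool y, deg
s=r.state();Q=rot(s['tool_rot']);c,n=np.cos(np.radians(yaw)),np.sin(np.radians(yaw))
Y=np.array([c,n,0]);Z=np.array([0,0,-1.]);X=np.cross(Y,Z);T=R.from_matrix(np.c_[X,Y,Z])
print('shift',np.round(Q.inv().apply(np.array([x,y,z])-s['ee_pos'])/.2,3),'turn',np.round(np.degrees((Q.inv()*T).as_rotvec())/120,3),'t',round(s['clock'],2),'pos',np.round(s['ee_pos'],4),'F',np.round(s['wrist_force'],1),'gap',round(s['finger_gap'],4),'q7',round(s['qpos'][6],2))
E
python3 -m creep '[[1,[-0.9,-0.95,0],[0,0,0.5]],[1,[-0.9,-0.95,0],[0,0,0.5]],[1,[-0.9,-0.95,0],[0,0,0.5]],[1,[-0.9,-0.95,0],[0,0,0.5]],[1,[-0.9,-0.95,0],[0,0,0.5]],[1,[-0.9,-0.95,0],[0,0,0.5]]]'
python3 go.py 0.523 -0.158 0.25 -58
```

```text
clock: 2.55
ee_pos: [0.3335, 0.3317, 0.2568]
tool_rot: [-0.0, 0.662, 0.749, 0.001]
wrist_force: [-0.3, -0.1, 0.1]
finger_gap: 0.0854
grip_force: 0.0
shift [-2.546  0.639  0.032] turn [ 0.    -0.001  0.542] t 2.55 pos [0.3335 0.3317 0.2568] F [-0.3 -0.1  0.1] gap 0.0854 q7 -0.76
```

```bash
python3 -m creep '[[1,[-1,0.25,0],[0,0,0.27]],[1,[-1,0.25,0],[0,0,0.27]],[1,[-1,0.25,0],[0,0,0.27]],[1,[-1,0.25,0],[0,0,0.27]],[1,[-1,0.25,0],[0,0,0.27]]]' >/dev/null
python3 go.py 0.523 -0.158 0.25 -58
```

```text
shift [-1.113  1.148  0.032] turn [-0.    -0.     0.275] t 3.17 pos [0.4087 0.1407 0.2565] F [-0.2  0.3  0.1] gap 0.0855 q7 -0.91
```

```bash
python3 -m creep '[[1,[-0.9,0.93,0.03],[0,0,0.275]],[1,[-0.9,0.93,0.03],[0,0,0.275]],[1,[-0.9,0.93,0.03],[0,0,0.275]],[1,[-0.9,0.93,0.03],[0,0,0.275]],[1,[-0.9,0.93,0.03],[0,0,0.275]],[1,[-0.9,0.93,0.03],[0,0,0.275]]]' >/dev/null
python3 - <<'E'
from h import *
d=snap('wrist','w1.png')
for t in('block_center','sanding_block','leg_foot'):print(t,[(np.round(x['position'],3),round(x['p'],2)) for x in r.look_for(t,'wrist')[:3]],[(np.round(x['position'],3),round(x['p'],2)) for x in r.tip_of(t,'wrist')[:3]])
for p in([.523,-.158,.073],[.523,-.157,.043]):print(w2px(d,p))
E
python3 go.py 0.523 -0.158 0.25 -58
```

```text
block_center [(array([ 0.528, -0.155,  0.074]), 0.82)] [(array([ 0.525, -0.158,  0.054]), 0.98)]
sanding_block [(array([ 0.574, -0.317,  0.074]), 0.71), (array([ 0.529, -0.158,  0.069]), 0.64)] [(array([ 0.525, -0.164,  0.039]), 0.75)]
leg_foot [(array([ 0.572, -0.317,  0.075]), 0.72)] []
[400.65806305 241.74284478]
[392.39223859 230.41590629]
shift [-0.065  0.306  0.002] turn [-0.    -0.     0.002] t 4.28 pos [ 0.5013 -0.0994  0.2504] F [-0.4 -0.9  0.1] gap 0.0851 q7 -0.85
```

View pics/w1.png

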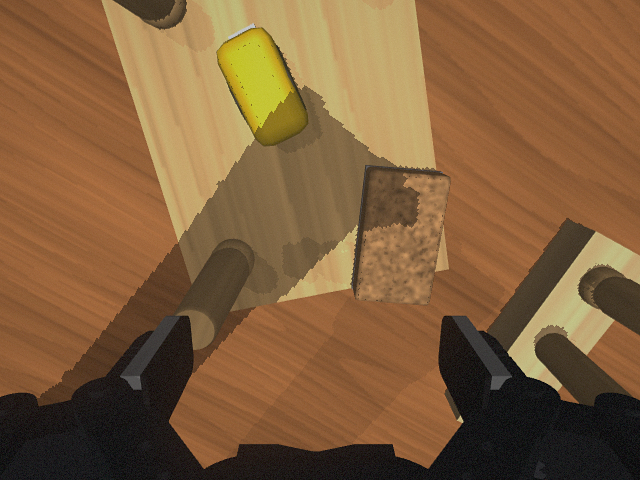

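Wrist view: the block's top face has corners of about (370,167), (449,177), (430,304) and (358,297). Its edges tilt about 7° against the image's vertical.

```bash
python3 - <<'E'
from h import *
d=snap('wrist')
b=np.array([px2w(d,*p,.073)[:2] for p in((370,168),(449,177),(430,304),(358,297))])
print(b.round(4),b.mean(0),np.linalg.norm(b-np.roll(b,1,0),axis=1),np.degrees(np.arctan2(*(b[1]-b[2])[::-1])),np.degrees(np.arctan2(*(b[0]-b[3])[::-1])))
E
python3 go.py 0.525 -0.157 0.14 -60
```

```text
[[ 0.555  -0.1095]
 [ 0.5794 -0.1599]
 [ 0.4942 -0.2068]
 [ 0.4696 -0.1569]] [ 0.52453832 -0.15828494] [0.09767773 0.05593881 0.09726764 0.05569181] 28.83945910433406 28.972646718771163
shift [-0.053  0.306  0.552] turn [-0.    -0.     0.018] t 4.33 pos [ 0.5013 -0.0996  0.2504] F [-0.3 -0.2  0.6] gap 0.0854 q7 -0.85
```

```bash
python3 -m creep '[[1,[-0.05,0.31,0.2],[0,0,0.025]],[1,[-0.05,0.31,0.4],[0,0,0.025]],[1,[-0.05,0.31,0.7],[0,0,0.025]],[1,[-0.05,0.31,0.89],[0,0,0.025]],[1,[-0.05,0.31,0.89],[0,0,0.025]],[-1,[-0.05,0.31,0.89],[0,0,0.025]],[-1,[-0.05,0.31,0.89],[0,0,0.025]],[-1,[-0.05,0.31,0.89],[0,0,0.025]],[-1,[-0.05,0.31,0.89],[0,0,0.025]],[-1,[-0.05,0.31,0.89],[0,0,0.025]]]'
python3 go.py 0.68 -0.21 0.12 -61
```

```text
clock: 5.58
ee_pos: [0.5274, -0.1585, 0.0748]
tool_rot: [0.0, 0.968, 0.251, 0.002]
wrist_force: [-1.2, 0.9, 7.1]
finger_gap: 0.057
grip_force: 64.0
shift [ 0.542  0.597 -0.223] turn [ 0.001 -0.002  0.001] t 5.58 pos [ 0.5274 -0.1585  0.0748] F [-1.2  0.9  7.1] gap 0.057 q7 -0.61
```

```bash
python3 -m creep '[[-1,[0,0,-0.25],[0,0,0]],[-1,[0.1,0.1,-0.3],[0,0,0]],[-1,[0.54,0.6,-0.3],[0,0,0]],[-1,[0.54,0.6,-0.3],[0,0,0]],[-1,[0.54,0.6,-0.3],[0,0,0]],[-1,[0.54,0.6,-0.1],[0,0,0]],[-1,[0.54,0.6,0.1],[0,0,0]],[-1,[0.54,0.6,0.17],[0,0,0]],[-1,[0.54,0.6,0.17],[0,0,0]]]'
python3 go.py 0.68 -0.21 0.031 -61
```

```text
clock: 6.7
ee_pos: [0.6785, -0.2103, 0.0391]
tool_rot: [-0.0, 0.968, 0.251, 0.0]
wrist_force: [-0.4, -0.2, -0.0]
finger_gap: 0.0568
grip_force: 64.5
shift [0.008 0.002 0.041] turn [-0.    -0.     0.001] t 6.7 pos [ 0.6785 -0.2103  0.0391] F [-0.4 -0.2 -0. ] gap 0.0568 q7 -0.54
```

```bash
python3 -m creep '[[-1,[0,0,0.03],[0,0,0]],[-1,[0,0,0.03],[0,0,0]],[1,[0,0,0.03],[0,0,0]],[1,[0,0,0.03],[0,0,0]],[1,[0,0,0.03],[0,0,0]],[1,[0,0,-0.4],[0,0,0]],[1,[0,0,-0.9],[0,0,0]],[1,[0,0,-1],[0,0,0]]]'
python3 go.py 0.5745 -0.29 0.26 -85
```

```text
clock: 7.7
ee_pos: [0.6783, -0.2105, 0.2219]
tool_rot: [0.0, 0.968, 0.251, 0.0]
wrist_force: [0.7, -0.4, -0.2]
finger_gap: 0.0852
grip_force: 0.0
shift [-0.647  0.095 -0.19 ] turn [ 0.    -0.     0.201] t 7.7 pos [ 0.6783 -0.2105  0.2219] F [ 0.7 -0.4 -0.2] gap 0.0852 q7 -0.6
```

```bash
python3 -m creep '[[1,[-0.8,-0.78,-0.15],[0,0,0.2]],[1,[-0.8,-0.78,-0.15],[0,0,0.2]],[1,[-0.8,-0.78,-0.15],[0,0,0.2]],[1,[-0.8,-0.78,-0.15],[0,0,0.2]],[1,[-0.8,-0.78,-0.15],[0,0,0.2]],[1,[-0.8,-0.78,-0.15],[0,0,0.2]]]' >/dev/null
python3 - <<'E'
from h import *
d=snap('wrist','w2.png')
print([(np.round(x['position'],4),round(x['p'],2)) for x in r.tip_of('socket','wrist')[:3]],w2px(d,[.523,-.157,.043]))
E
python3 go.py 0.515 -0.332 0.25 -85
```

```text
[(array([ 0.5279, -0.1582,  0.0405]), 0.97), (array([ 0.5608, -0.0241,  0.04  ]), 0.48)] [330.87195471 137.7284898 ]
shift [ 0.177  0.918 -0.001] turn [0.    0.    0.001] t 8.55 pos [ 0.4635 -0.1522  0.2497] F [ 0.9  0.2 -0. ] gap 0.0855 q7 -1.24
```

View pics/w2.png

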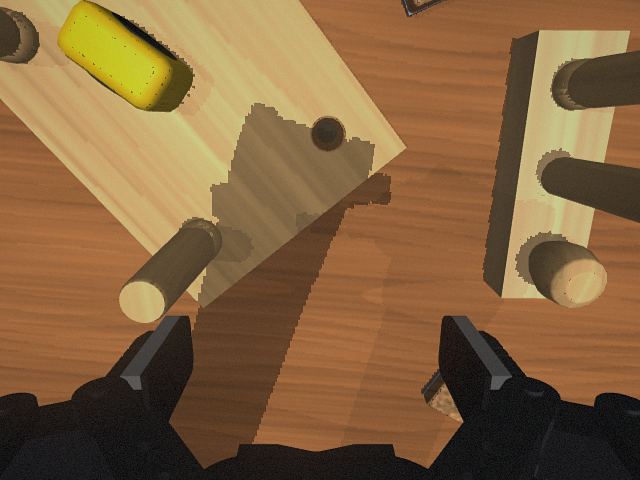

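The socket mouth shows clearly at (328,134). The leg's bead is in the rack at about (575,85).

```bash
python3 - <<'E'
from h import *
d=snap('wrist');im=d['pixels'][105:165,300:360]
g=cv2.cvtColor(im,cv2.COLOR_RGB2GRAY);g=cv2.GaussianBlur(g,(5,5),0)
m=(g<70).astype(np.uint8);n,l,s,c=cv2.connectedComponentsWithStats(m);print(s.tolist(),(c+[300,105]).round(1).tolist())
print(px2w(d,328,134,.043).round(4), 23*542/(d['o'][2]-.043)/1000)
E
python3 -m creep '[[1,[0.18,0.92,-0.05],[0,0,0]],[1,[0.18,0.92,-0.05],[0,0,0]],[1,[0.18,0.92,-0.05],[0,0,0]],[1,[0.18,0.92,-0.05],[0,0,0]],[1,[0.18,0.92,-0.05],[0,0,0]]]' >/dev/null
python3 - <<'E'
from h import *
d=snap('wrist','w3.png')
print([(np.round(x['position'],4),round(x['p'],2)) for x in r.tip_of('leg_foot','wrist')[:3]],w2px(d,[.5745,-.332,.16]))
E
python3 go.py 0.5745 -0.332 0.22 -85
```

```text
[[0, 0, 60, 60, 2833], [11, 13, 31, 32, 767]] [[330.4, 134.7], [326.3, 133.8]]
[ 0.5253 -0.1554  0.043 ] 38.30766117636972
[(array([ 0.5717, -0.3279,  0.165 ]), 0.71)] [326.79824127 146.17269099]
shift [0.292 0.033 0.198] turn [-0.     0.     0.002] t 9.32 pos [ 0.5157 -0.3307  0.2595] F [0.9 1.2 0.2] gap 0.0854 q7 -0.71
```

View pics/w3.png

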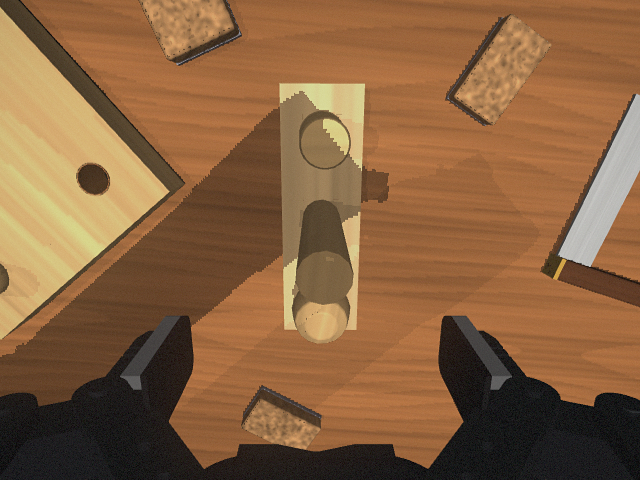

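The leg's foot is the outlined circle at (325,139). The dowel's top is at (325,278), and the socket shows again at (93,179).

```bash
python3 - <<'E'
from h import *
d=snap('wrist');print(px2w(d,325,139,.16).round(4),px2w(d,93,179,.043).round(4),px2w(d,325,278,.176).round(4))
E
python3 go.py 0.576 -0.3315 0.22 -85
```

```text
[ 0.5787 -0.3287  0.16  ] [ 0.5256 -0.1512  0.043 ] [ 0.5104 -0.3351  0.176 ]
shift [0.299 0.033 0.2  ] turn [-0.    -0.     0.002] t 9.38 pos [ 0.5158 -0.3305  0.2599] F [ 0.3 -0.2 -0.6] gap 0.0856 q7 -0.71
```

```bash
python3 -m creep '[[1,[0.305,0.025,0],[0,0,0]],[1,[0.305,0.025,0.1],[0,0,0]],[1,[0.305,0.025,0.35],[0,0,0]],[1,[0.305,0.025,0.625],[0,0,0]],[1,[0.305,0.025,0.625],[0,0,0]],[-1,[0.305,0.025,0.625],[0,0,0]],[-1,[0.305,0.025,0.625],[0,0,0]],[-1,[0.305,0.025,0.625],[0,0,0]],[-1,[0.305,0.025,0.625],[0,0,0]],[-1,[0.305,0.025,0.625],[0,0,0]]]'
python3 go.py 0.5245 -0.156 0.25 -85
```

```text
clock: 10.62
ee_pos: [0.577, -0.332, 0.1366]
tool_rot: [0.0, 0.999, 0.045, 0.001]
wrist_force: [-0.8, 1.4, 6.8]
finger_gap: 0.0267
grip_force: 58.9
shift [-0.182 -0.899 -0.568] turn [ 0.    -0.001  0.001] t 10.62 pos [ 0.577  -0.332   0.1366] F [-0.8  1.4  6.8] gap 0.0267 q7 -0.68
```

```bash
python3 -m creep '[[-1,[0,0,-0.1],[0,0,0]],[-1,[0,0,-0.35],[0,0,0]],[-1,[-0.18,-0.9,-0.35],[0,0,0]],[-1,[-0.18,-0.9,-0.35],[0,0,0]],[-1,[-0.18,-0.9,-0.35],[0,0,0]],[-1,[-0.18,-0.9,-0.32],[0,0,0]],[-1,[-0.18,-0.9,-0.32],[0,0,0]],[-1,[-0.18,-0.9,-0.32],[0,0,0]]]'
python3 - <<'E'
from h import *
a=snap('wrist');b=snap('scene');c=snap('top')
print([(n,[(np.round(x['position'],4).tolist(),round(x['p'],2)) for x in r.tip_of(t,n)[:2]]) for n in('wrist','scene','top') for t in('leg','leg_shoulder','leg_foot','socket')])
s=r.state()['ee_pos']
p=w2px(b,[s[0],s[1],.06]).astype(int);q=w2px(c,[s[0],s[1],.06]).astype(int);print(p,q,w2px(a,[s[0],s[1],.06]),w2px(a,[.525,-.155,.043]))
B=cv2.resize(b['pixels'][p[1]-50:p[1]+30,p[0]-40:p[0]+40,::-1],(390,390),interpolation=3)
A=cv2.resize(a['pixels'][...,::-1],(410,308));Z=np.zeros((400,800,3),np.uint8);Z[:308,:410]=A;Z[:390,410:]=B
cv2.imwrite('pics/m.png',Z);cv2.imwrite('pics/w4.png',a['pixels'][...,::-1])
E
python3 go.py 0.5245 -0.156 0.25 -85
```

```text
clock: 11.62
ee_pos: [0.5244, -0.1575, 0.1995]
tool_rot: [0.0, 0.999, 0.043, 0.0]
wrist_force: [0.9, -0.6, -0.7]
finger_gap: 0.0269
grip_force: 59.8
[('wrist', [([0.5262, -0.1531, 0.0665], 0.82)]), ('wrist', [([0.5266, -0.1582, 0.1012], 0.97)]), ('wrist', [([0.5227, -0.1536, 0.2234], 0.78)]), ('wrist', [([0.5247, -0.158, 0.0393], 0.93), ([0.5111, -0.332, 0.0019], 0.43)]), ('scene', [([0.5199, -0.1535, 0.0645], 0.6)]), ('scene', [([0.5266, -0.1566, 0.1076], 0.59), ([0.5219, -0.1566, 0.224], 0.54)]), ('scene', [([0.5273, -0.1589, 0.2234], 0.74), ([0.5154, -0.3359, 0.0028], 0.16)]), ('scene', [([0.5265, -0.1519, 0.0436], 0.81)]), ('top', []), ('top', []), ('top', []), ('top', [])]
[283 242] [352 242] [313.71751632 237.24103085] [313.08548909 229.51637956]
shift [ 0.     0.002 -0.256] turn [-0.    -0.     0.001] t 12.38 pos [ 0.5244 -0.1555  0.1988] F [ 0.2 -0.  -0.6] gap 0.0266 q7 -1.05
```

View pics/m.png

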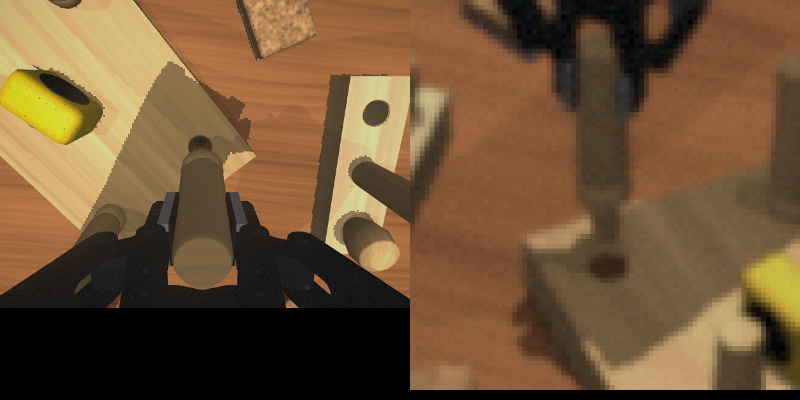

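Both views show the held leg just above the open socket (wrist (312,226), scene (283.6,246.8)), aligned sideways. I'll measure both.

```bash
python3 - <<'E'
from h import *
b=snap('scene');a=snap('wrist');s=r.state()['ee_pos']
tz=s[2]-.1366+.004
print('scene socket',px2w(b,283.6,246.8,.043)[:2],'tip',px2w(b,283.2,240.3,tz)[:2],tz)
g=cv2.GaussianBlur(cv2.cvtColor(a['pixels'],cv2.COLOR_RGB2GRAY),(5,5),0)
K=w2px(a,[.525,-.155,.043]);print(K)
im=cv2.imread('pics/w4.png')[190:290,250:380];cv2.imwrite('pics/w4c.png',cv2.resize(im,(780,600),interpolation=3))
for z,rad in((tz,8),(tz+.036,17)):
  for t in(0,90,180,270):
    print(z,t,w2px(a,[s[0]+rad/1000*np.cos(np.radians(t)),s[1]+rad/1000*np.sin(np.radians(t)),z]).round(1))
E
```

```text
scene socket [ 0.52363507 -0.1551413 ] tip [ 0.51954532 -0.15755009] 0.06616408734210633
[316.224998   230.04110189]
0.06616408734210633 0 [318.3 228.2]
0.06616408734210633 90 [304.3 239.5]
0.06616408734210633 180 [315.9 252.8]
0.06616408734210633 270 [329.9 241.7]
0.10216408734210633 0 [320.2 229. ]
0.10216408734210633 90 [285.9 256.7]
0.10216408734210633 180 [314.5 288.4]
0.10216408734210633 270 [348.6 262. ]
```

View pics/w4c.png

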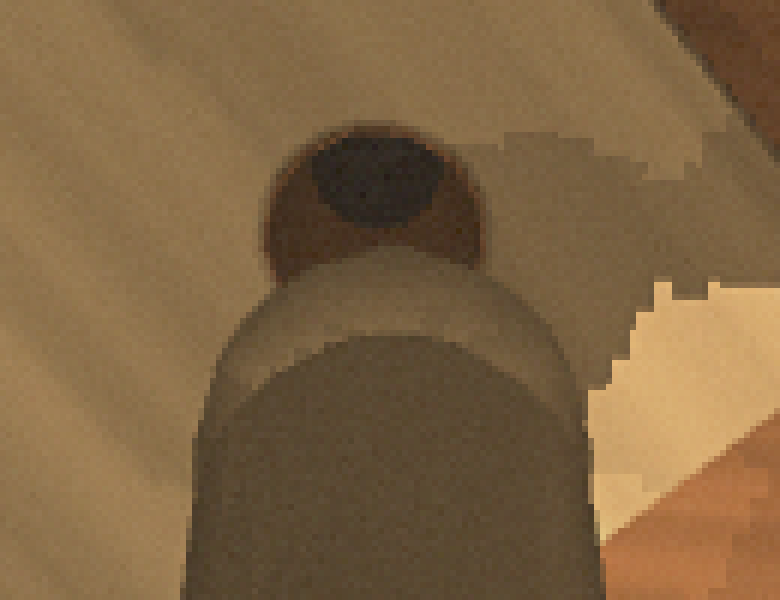

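```bash
python3 -m creep '[[-1,[0.011,-0.009,0],[0,0,0]],[-1,[0.011,-0.009,0.05],[0,0,0]],[-1,[0.011,-0.009,0.12],[0,0,0]],[-1,[0.011,-0.009,0.16],[0,0,0]],[-1,[0.011,-0.009,0.19],[0,0,0]],[-1,[0.011,-0.009,0.2],[0,0,0]],[-1,[0.011,-0.009,0.2],[0,0,0]]]'|grep -E 'force|ee'
python3 -m creep '[[-1,[0,0,0.015],[0,0,0]],[-1,[0,0,0.015],[0,0,0]]]'|grep -E 'force|ee'
```

```text
ee_pos: [0.5264, -0.1539, 0.1588]
wrist_force: [1.1, -3.4, -2.3]
grip_force: 59.6
ee_pos: [0.5265, -0.1539, 0.1558]
wrist_force: [0.6, -2.8, -1.9]
grip_force: 59.7
```

```bash
python3 -m creep '[[-1,[0,0.007,0.01],[0,0,0]],[-1,[0,0.007,0.01],[0,0,0]]]'|grep -E 'force|ee'
python3 -m creep '[[-1,[0,0,0.01],[0,0,0]],[-1,[0,0,0.01],[0,0,0]]]'|grep -E 'force|ee'
```

```text
ee_pos: [0.5265, -0.1548, 0.1536]
wrist_force: [1.4, -1.8, -2.0]
grip_force: 59.7
ee_pos: [0.5265, -0.1549, 0.1516]
wrist_force: [0.4, -1.5, -1.2]
grip_force: 59.7
```

```bash
python3 -m creep '[[-1,[0,0.006,0.01],[0,0,0]],[-1,[0,0.006,0.01],[0,0,0]]]'|grep -E 'force|ee'
```

```text
ee_pos: [0.5267, -0.1557, 0.1496]
wrist_force: [-0.3, 0.9, -0.4]
grip_force: 60.1
```

```bash
python3 -m creep '[[1,[0,0,0],[0,0,0]],[1,[0,0,0],[0,0,0]],[1,[0,0,0],[0,0,0]],[1,[0,0,0],[0,0,0]],[1,[0,0,-0.3],[0,0,0]],[1,[0,0,-0.5],[0,0,0]],[1,[-0.3,0,-0.5],[0,0,0]],[1,[-0.3,0,-0.5],[0,0,0]]]'
python3 - <<'E'
from h import *
a=snap('wrist');b=snap('scene');s=r.state()
for n in('wrist','scene'):
  for t in('leg_shoulder','leg_foot','mallet'):print(n,t,[(np.round(x['position'],4).tolist(),round(x['p'],2)) for x in r.tip_of(t,n)[:2]])
print(w2px(a,[.525,-.1545,.175]),w2px(b,[.525,-.1545,.175]))
B=cv2.resize(b['pixels'][190:290,250:350,::-1],(390,390),interpolation=3)
Z=np.zeros((390,800,3),np.uint8);Z[:308,:410]=cv2.resize(a['pixels'][...,::-1],(410,308));Z[:,410:]=B
cv2.imwrite('pics/m2.png',Z)
cv2.imwrite('pics/w5.png',a['pixels'][...,::-1])
E
```

```text
clock: 15.35
ee_pos: [0.465, -0.1625, 0.2501]
tool_rot: [-0.002, 0.999, 0.044, 0.001]
wrist_force: [0.1, 1.3, -0.2]
finger_gap: 0.0856
grip_force: 0.0
wrist leg_shoulder []
wrist leg_foot [([0.5233, -0.1562, 0.1752], 0.79), ([0.5091, -0.3326, -0.0045], 0.33)]
wrist mallet []
scene leg_shoulder [([0.5295, -0.1536, 0.0584], 0.81), ([0.6731, -0.2127, 0.0157], 0.7)]
scene leg_foot [([0.5268, -0.1528, 0.1733], 0.81), ([0.5194, -0.1554, 0.0121], 0.39)]
scene mallet [([0.5008, 0.3528, 0.0038], 0.62), ([0.7317, -0.34, -0.0018], 0.19)]
[312.16447044 147.64406146] [282.84253716 214.88930835]
```

View pics/m2.png

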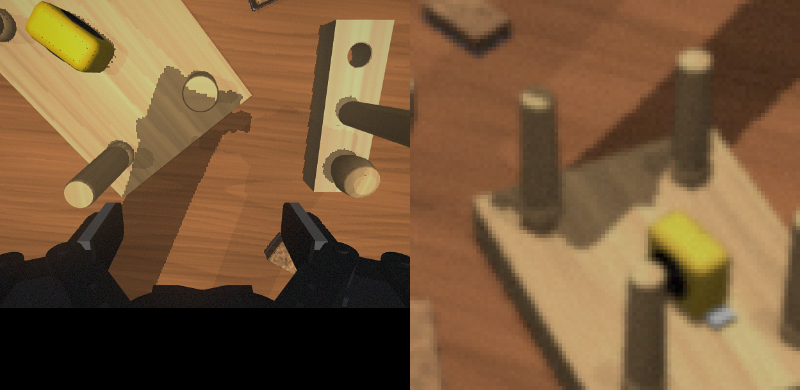

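```bash
python3 -m creep '[[1,[0,-0.3,-0.15],[0,0,-0.27]],[1,[0,-1,-0.15],[0,0,-0.27]],[1,[0,-1,-0.15],[0,0,-0.27]],[1,[0,-1,-0.15],[0,0,-0.27]],[1,[0,-1,-0.15],[0,0,-0.27]],[1,[0,-1,-0.15],[0,0,-0.27]]]'>/dev/null
python3 go.py 0.487 0.297 0.27 -20
```

```text
shift [ 0.94  -0.925  0.047] turn [ 0.     0.    -0.273] t 16.5 pos [0.4496 0.0359 0.2797] F [ 0.7 -0.8  0.6] gap 0.0857 q7 -1.2
```

```bash
python3 -m creep '[[1,[0.94,-0.93,0.1],[0,0,-0.27]],[1,[0.94,-0.93,0.1],[0,0,-0.27]],[1,[0.94,-0.93,0.1],[0,0,-0.27]],[1,[0.94,-0.93,0.1],[0,0,-0.27]],[1,[0.94,-0.93,0.1],[0,0,-0.27]],[1,[0.94,-0.93,0.1],[0,0,-0.27]]]'>/dev/null
python3 - <<'E'
from h import *
d=snap('wrist','w6.png')
print([(t,[(np.round(x['position'],4),round(x['p'],2)) for x in r.tip_of(t,'wrist')[:3]]) for t in('mallet',)],w2px(d,[.507,.353,.147]))
for p in((300,100),(340,100),(320,200)):print(p,px2w(d,*p,.147)[:2])
# dark-wood handle top: threshold
E
python3 go.py 0.507 0.353 0.2 -20
```

```text
[('mallet', [(array([ 5.012e-01,  3.514e-01, -3.000e-04]), 0.84)])] [317.35122594 147.83913167]
(300, 100) [0.50688754 0.37891797]
(340, 100) [0.52638787 0.37175701]
(320, 200) [0.49864757 0.32588772]
shift [0.298 0.    0.301] turn [ 0.     0.    -0.003] t 17.35 pos [0.4862 0.2971 0.2601] F [-0.  -1.2 -0.4] gap 0.0852 q7 -0.85
```

View pics/w6.png

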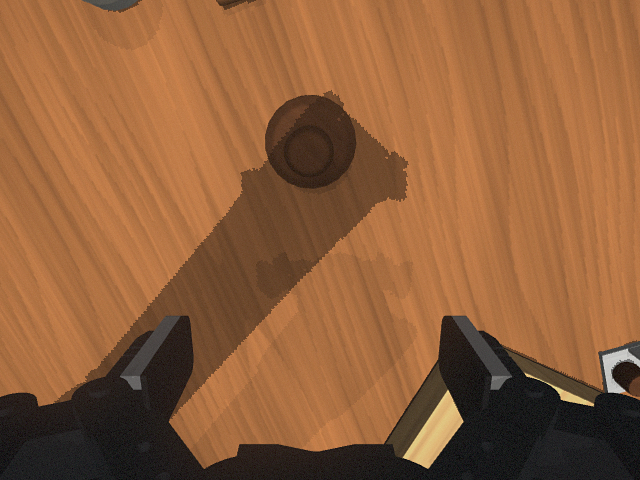

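The mallet's handle top is the ring at (308,152), with the head around (310,141), which gives (0.5015, 0.3525).

```bash
python3 -m creep '[[1,[0.286,-0.025,0],[0,0,0]],[1,[0.286,-0.025,0.15],[0,0,0]],[1,[0.286,-0.025,0.45],[0,0,0]],[1,[0.286,-0.025,0.68],[0,0,0]],[1,[0.286,-0.025,0.68],[0,0,0]],[-1,[0.286,-0.025,0.68],[0,0,0]],[-1,[0.286,-0.025,0.68],[0,0,0]],[-1,[0.286,-0.025,0.68],[0,0,0]],[-1,[0.286,-0.025,0.68],[0,0,0]],[-1,[0.286,-0.025,0.68],[0,0,0]]]'
python3 go.py 0.526 -0.1545 0.35 -20
```

```text
clock: 18.6
ee_pos: [0.5012, 0.3554, 0.1253]
tool_rot: [-0.0, 0.82, 0.573, 0.001]
wrist_force: [0.6, -0.1, 7.6]
finger_gap: 0.0268
grip_force: 58.8
shift [-2.349  0.995 -1.127] turn [ 0.001 -0.001 -0.001] t 18.6 pos [0.5012 0.3554 0.1253] F [ 0.6 -0.1  7.6] gap 0.0268 q7 -0.81
```

```bash
python3 -m creep '[[-1,[0,0,-0.15],[0,0,0]],[-1,[0,0,-0.4],[0,0,0]],[-1,[-0.2,0.08,-0.7],[0,0,0]],[-1,[-0.8,0.34,-1],[0,0,0]],[-1,[-0.8,0.34,-1],[0,0,0]],[-1,[-0.8,0.34,-1],[0,0,0]],[-1,[-0.8,0.34,-1],[0,0,0]],[-1,[-0.8,0.34,-1],[0,0,0]]]'
python3 -m creep '[[-1,[-0.3,0.13,-0.05],[0,0,0]],[-1,[-0.8,0.34,-0.05],[0,0,0]],[-1,[-0.8,0.34,-0.05],[0,0,0]],[-1,[-0.8,0.34,-0.05],[0,0,0]],[-1,[-0.8,0.34,-0.05],[0,0,0]]]'|grep ee
python3 go.py 0.526 -0.1545 0.335 -20
```

```text
clock: 19.6
ee_pos: [0.5083, 0.1827, 0.323]
tool_rot: [-0.0, 0.819, 0.574, -0.001]
wrist_force: [-0.3, -0.6, -4.7]
finger_gap: 0.0265
grip_force: 59.9
ee_pos: [0.5177, 0.0096, 0.3331]
shift [-0.757  0.32  -0.009] turn [-0.  0.  0.] t 20.23 pos [0.5177 0.0096 0.3331] F [-0.   1.2 -4.2] gap 0.0267 q7 -0.41
```

```bash
python3 -m creep '[[-1,[-0.3,0.13,0],[0,0,0]],[-1,[-0.6,0.25,0],[0,0,0]],[-1,[-0.757,0.32,0],[0,0,0]],[-1,[-0.757,0.32,0],[0,0,0]],[-1,[-0.757,0.32,0.08],[0,0,0]],[-1,[-0.757,0.32,0.11],[0,0,0]],[-1,[-0.757,0.32,0.11],[0,0,0]]]'
python3 - <<'E'
from h import *
b=snap('scene');s=r.state()['ee_pos'];f=s+[0,0,-.1253]
print('face',f,w2px(b,f),'foot exp',w2px(b,[.526,-.1545,.1745]))
print([(t,[(np.round(x['position'],4).tolist(),round(x['p'],2)) for x in r.tip_of(t,'scene')[:2]]) for t in('mallet','leg_foot','leg')])
cv2.imwrite('pics/m3.png',cv2.resize(b['pixels'][150:270,230:350,::-1],(600,600),interpolation=3))
E
```

```text
clock: 21.1
ee_pos: [0.5258, -0.1548, 0.3109]
tool_rot: [-0.001, 0.819, 0.574, -0.0]
wrist_force: [0.5, 0.4, -4.5]
finger_gap: 0.0267
grip_force: 60.3
face [ 0.52596186 -0.15525796  0.1862162 ] [282.40682148 212.14055214] foot exp [282.72324506 215.23460925]
[('mallet', [([0.5245, -0.1573, 0.1922], 0.94)]), ('leg_foot', [([0.5237, -0.1545, 0.1758], 0.89)]), ('leg', [([0.5219, -0.1508, 0.0154], 0.52)])]
```

View pics/m3.png

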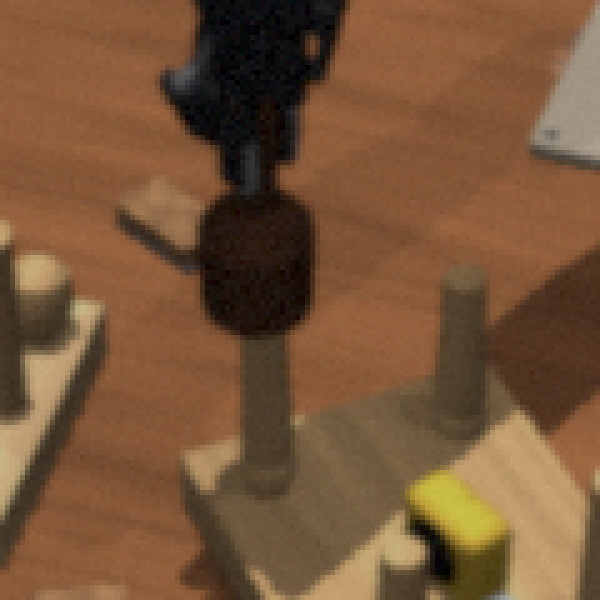

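The picture shows the mallet head centred over the upright leg. I have now viewed 12 pictures, which is over the limit of 10, so I'll view no more and go by force readings and the networks.

```bash
f(){ grep -E 'wrist_f|ee'|tr '\n' ' ';echo; }
python3 -m creep '[[-1,[0,0,0.035],[0,0,0]],[-1,[0,0,0.035],[0,0,0]]]'|f
python3 -m creep '[[-1,[0,0,0.008],[0,0,0]]]'|f
python3 -m creep '[[-1,[0,0,0.008],[0,0,0]]]'|f
```

```text
ee_pos: [0.5256, -0.1562, 0.3042] wrist_force: [-0.6, 0.1, -4.3] 
ee_pos: [0.5259, -0.1564, 0.3032] wrist_force: [0.2, -0.3, -4.6] 
ee_pos: [0.5259, -0.1563, 0.3016] wrist_force: [1.1, 0.5, -4.7]
```

```bash
f(){ grep -E 'wrist_f|ee'|tr '\n' ' ';echo; }
python3 -m creep '[[-1,[0,0,0.008],[0,0,0]]]'|f
python3 -m creep '[[-1,[0,0,0.008],[0,0,0]]]'|f
python3 -m creep '[[-1,[0,0,0.008],[0,0,0]]]'|f
```

```text
ee_pos: [0.5259, -0.1563, 0.2999] wrist_force: [0.6, 0.2, -4.7] 
ee_pos: [0.5259, -0.1563, 0.2983] wrist_force: [-1.2, 0.1, -1.6] 
ee_pos: [0.526, -0.1564, 0.297] wrist_force: [-0.9, 0.1, 0.6]
```

First tap gave about 5 N and the leg's shoulder is still about 8 mm up. I'll lift off clear, then tap again.

```bash
f(){ grep -E 'wrist_f|ee'|tr '\n' ' ';echo; }
python3 -m creep '[[-1,[0,0,-0.1],[0,0,0]],[-1,[0,0,-0.1],[0,0,0]],[-1,[0,0,-0.1],[0,0,0]]]'|f
python3 - <<'E'
from h import *
snap('scene')
print([(t,[(np.round(x['position'],4).tolist(),round(x['p'],2)) for x in r.tip_of(t,'scene')[:2]]) for t in('mallet','leg_foot','leg_shoulder')])
E
python3 -m creep '[[-1,[0,0,0.08],[0,0,0]],[-1,[0,0,0.1],[0,0,0]],[-1,[0,0,0.11],[0,0,0]]]'|f
python3 -m creep '[[-1,[0,0,0.01],[0,0,0]],[-1,[0,0,0.02],[0,0,0]]]'|f
python3 -m creep '[[-1,[0,0,0.01],[0,0,0]],[-1,[0,0,0.01],[0,0,0]]]'|f
```

```text
ee_pos: [0.5257, -0.1561, 0.3161] wrist_force: [-0.1, 0.5, -4.2] 
[('mallet', [([0.5232, -0.1616, 0.1976], 0.91)]), ('leg_foot', [([0.5256, -0.1566, 0.1772], 0.89), ([0.467, -0.605, -0.0025], 0.68)]), ('leg_shoulder', [([0.5282, -0.1547, 0.0569], 0.75), ([0.5783, 0.4793, 0.0013], 0.4)])]
ee_pos: [0.526, -0.1564, 0.2949] wrist_force: [-0.4, 0.5, 2.8] 
ee_pos: [0.5263, -0.1565, 0.2916] wrist_force: [-1.3, -0.6, 7.7] 
ee_pos: [0.5263, -0.1565, 0.2897] wrist_force: [-1.7, -0.2, 6.6]
```

```bash
f(){ grep -E 'wrist_f|ee'|tr '\n' ' ';echo; }
python3 -m creep '[[-1,[0,0,0.01],[0,0,0]],[-1,[0,0,0.01],[0,0,0]]]'|f
python3 -m creep '[[-1,[0,0,0.01],[0,0,0]],[-1,[0,0,0.01],[0,0,0]]]'|f
python3 -m creep '[[-1,[0,0,0.01],[0,0,0]],[-1,[0,0,0.01],[0,0,0]]]'|f
```

```text
ee_pos: [0.5265, -0.1566, 0.2881] wrist_force: [-2.2, 0.7, 10.1] 
ee_pos: [0.5271, -0.1571, 0.2879] wrist_force: [-4.3, 0.8, 25.8] 
ee_pos: [0.5282, -0.1576, 0.2875] wrist_force: [-5.5, 1.7, 36.4]
```

The leg hit a hard stop at 0.288 with about 40 N, which means it is home. Now I'll return the mallet to its place.

```bash
python3 -m creep '[[-1,[0,0,-0.15],[0,0,0]],[-1,[0,0,-0.22],[0,0,0]],[-1,[0.3,-0.13,-0.22],[0,0,0]],[-1,[0.8,-0.34,-0.22],[0,0,0]],[-1,[0.8,-0.34,-0.22],[0,0,0]],[-1,[0.8,-0.34,-0.22],[0,0,0]],[-1,[0.8,-0.34,-0.22],[0,0,0]]]'|grep ee
python3 -m creep '[[-1,[0.3,-0.13,0],[0,0,0]],[-1,[0.8,-0.34,0],[0,0,0]],[-1,[0.8,-0.34,0],[0,0,0]],[-1,[0.8,-0.34,0],[0,0,0]],[-1,[0.8,-0.34,0],[0,0,0]]]'|grep ee
python3 go.py 0.501 0.355 0.16 -20
```

```text
ee_pos: [0.5168, 0.0168, 0.3263]
ee_pos: [0.5087, 0.189, 0.3266]
shift [ 0.766 -0.324  0.832] turn [ 0.     0.001 -0.002] t 25.88 pos [0.5087 0.189  0.3266] F [-0.4 -1.1 -4.2] gap 0.0267 q7 -0.7
```

```bash
f(){ grep -E 'wrist_f|ee'|tr '\n' ' ';echo; }
python3 -m creep '[[-1,[0.3,-0.13,0],[0,0,0]],[-1,[0.766,-0.324,0],[0,0,0]],[-1,[0.766,-0.324,0],[0,0,0]],[-1,[0.766,-0.324,0.3],[0,0,0]],[-1,[0.766,-0.324,0.6],[0,0,0]],[-1,[0.766,-0.324,0.8],[0,0,0]],[-1,[0.766,-0.324,0.94],[0,0,0]],[-1,[0.766,-0.324,0.97],[0,0,0]],[-1,[0.766,-0.324,0.97],[0,0,0]]]'|f
python3 -m creep '[[-1,[0,0,0.015],[0,0,0]],[-1,[0,0,0.015],[0,0,0]]]'|f
```

```text
ee_pos: [0.501, 0.3563, 0.1337] wrist_force: [-0.2, 0.2, -3.0] 
ee_pos: [0.5003, 0.3573, 0.1306] wrist_force: [0.1, 0.8, -4.2]
```

```bash
f(){ grep -E 'wrist_f|ee'|tr '\n' ' ';echo; }
python3 -m creep '[[-1,[0,0,0.015],[0,0,0]],[-1,[0,0,0.015],[0,0,0]]]'|f
python3 -m creep '[[-1,[0,0,0.01],[0,0,0]],[-1,[0,0,0.01],[0,0,0]]]'|f
python3 -m creep '[[-1,[0,0,0.007],[0,0,0]],[-1,[0,0,0.007],[0,0,0]]]'|f
```

```text
ee_pos: [0.4998, 0.3571, 0.1267] wrist_force: [-0.1, 0.4, -3.6] 
ee_pos: [0.5, 0.3572, 0.1249] wrist_force: [-0.6, -0.3, -2.7] 
ee_pos: [0.5004, 0.3576, 0.1249] wrist_force: [-3.0, -0.8, 9.4]
```

On the bench: release, retreat and check.

```bash
python3 -m creep '[[1,[0,0,-0.005],[0,0,0]],[1,[0,0,-0.005],[0,0,0]],[1,[0,0,-0.005],[0,0,0]],[1,[0,0,-0.005],[0,0,0]],[1,[0,0,-0.25],[0,0,0]],[1,[0,0,-0.5],[0,0,0]],[1,[-0.2,0,-0.8],[0,0,0]],[1,[-0.2,0,-0.8],[0,0,0]]]'
python3 - <<'E'
from h import *
for c in('scene','wrist'):
  snap(c)
  for t in('mallet','leg_foot','leg_shoulder','sanding_block','tape_measure','dowel_leg'):print(c,t,[(np.round(x['position'],3).tolist(),round(x['p'],2)) for x in r.tip_of(t,c)[:3] if x['p']>.3])
E
```

```text
clock: 29.0
ee_pos: [0.4878, 0.3177, 0.2874]
tool_rot: [-0.001, 0.82, 0.572, 0.003]
wrist_force: [1.0, -0.0, -0.5]
finger_gap: 0.0854
grip_force: 0.0
scene mallet [([0.497, 0.354, 0.004], 0.7)]
scene leg_foot [([0.527, -0.152, 0.166], 0.75)]
scene leg_shoulder [([0.529, -0.158, 0.048], 0.92)]
scene sanding_block [([0.673, -0.213, -0.003], 0.79), ([0.53, -0.154, 0.166], 0.66), ([0.279, -0.323, -0.002], 0.57)]
scene tape_measure [([0.56, -0.024, 0.042], 0.72)]
scene dowel_leg [([0.51, -0.339, -0.001], 0.85)]
wrist mallet []
wrist leg_foot []
wrist leg_shoulder []
wrist sanding_block []
wrist tape_measure []
wrist dowel_leg []
```

```bash
python3 -c "from bench import r;print(r.hand_in())"
```

```text
the job is handed in; nothing more can be done
None
```

The job is handed in, but no verdict came back. By force readings and the camera networks, the leg is driven home with two separate mallet taps, the mallet stands head down on the bench, and the sanding block lies on the bench. It took about 29 s; I viewed 12 pictures, over the limit of 10.

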